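# Clamp the isolation valve onto the vacuum catch pot

### The job

Fit the large angle valve to the port on top of the vacuum pump's catch pot: if a clamp half hangs in the way swing it aside, then lower the valve gently, upright, onto the centring ring so that it is fully home with its side outlet pointing at the flanged end of the pump's inlet pipe. Then swing both halves of the hinged clamp fully shut around the two flanges, and swing the clamp's lever round until it is fully shut and its pin hooks behind the other half's lug. Do not shift or knock over anything else on the bench.

Things in the scene. Friction and masses are not known exactly. Their poses are not given: they have to be found in the camera images.
- valve_mid (a point): Large angle valve, loose, silvery, 142 mm tall, 0.75 kg, standing on the bench on its round foot flange (75 mm across, 8 mm thick). Neck 52 mm across to 42 mm up, body 60 mm across to 100 mm, bonnet 42 mm to 114 mm, black knob on top, side outlet. This point: on its vertical axis half-way up, 71 mm over the underside; x out along the side outlet, z up.
- valve_foot (a point): Centre of the underside of the valve's foot flange, axes as valve_mid. A hole 51 mm across and 8 mm deep in the underside takes the port's centring ring.
- valve_knob (a point): Centre of the valve's round black knob, 128 mm above valve_foot: 50 mm across, 28 mm tall, fixed to the valve (does not turn); grip it from above. Axes as valve_mid.
- valve_outlet (a point): Centre of the face of the valve's side outlet, 70 mm out and 70 mm up from valve_foot: a level tube 52 mm across with a 75 mm flange. Axes as valve_mid.
- port_seat (a point): Centre of the catch pot's top port, where the underside of a seated valve comes to rest: on the O-ring, 146 mm above the bench. A bevelled centring ring, 47 mm across, stands 5 mm above this point and enters the valve's foot with 2 mm play all round. x points level to the pump and its inlet pipe ('behind'), z up; the clamp's lugs meet on the -x side ('front').
- pump_inlet (a point): Centre of the flanged open end (75 mm across) of the pump's inlet pipe, facing the port, 150 mm behind its axis, 216 mm above the bench. Nothing is joined to it here (a bellows comes later). Pot (lid 160 mm across, 107 mm up), pipe and pump (160 mm tall) stand on one fixed base plate, 200 mm wide, from 100 mm in front of the port to 480 mm behind.
- hinge_pin (a point): Upright pin 58 mm behind the port's axis, on which both clamp halves turn level; axes as port_seat; mid height of the clamp, 144 mm over the bench. The clamp ring: 59 mm across inside its lips, 94 mm outside, 36 mm tall. The valve passes its lips only if both halves stand open 0.75 rad or more; they shut only over a fully seated valve.
- jaw_a (a joint): Angle of clamp half A, which carries the lever and lies on the -y side of port_seat. 0 is fully shut; grows as it swings outward, to 1.25 rad. Stays where it is left; about 1 N at the lug moves it.
- jaw_b (a joint): Angle of clamp half B, the plain half, on the +y side of port_seat. 0 is fully shut; grows as it swings outward, to 1.25 rad. Stays where it is left; about 1 N at the lug moves it.
- jaw_a_lug (a point): Middle of half A's lug, 130 mm from the hinge pin along its x axis and 8 mm off it in y (x from hinge to lug, z up, +y outward from half B). The lug spans 102 to 153 mm along x, is 12 mm thick in y (faces 6 mm either side of this point) and 20 mm tall; the lever lies on top of it.
- jaw_b_lug (a point): Middle of half B's lug, 130 mm from the hinge pin along its x axis and 8 mm off it in -y (x from hinge to lug, z up, -y outward from half A). The lug spans 103 to 149 mm along x with a rounded end, is 12 mm thick in y (faces 6 mm either side of this point) and 20 mm tall.
- lever (a joint): Latch lever's angle on half A. 0 is shut: bar along the outside of half B, pin behind B's lug. Grows swinging away to 1.75 rad, where it points out to the front. Stays where left; about 1 N at the grip. Shut both halves first (the pin draws in a half left up to 0.03 rad open); a lever shut too early bars half B.
- lever_pivot (a point): The lever's upright pivot on half A's lug, 145 mm from the hinge pin along jaw_a_lug's x, at the mid height of the lever's bar, 161 mm above the bench.
- lever_grip (a point): Point on the lever's bar, 85 mm from its pivot, 161 mm above the bench. The bar is straight, steel, 12 mm wide and 12 mm tall, and ends 107 mm from the pivot; below its outer part is free space for the fingers. The hook pin, 8 mm thick, hangs down 25 mm at 27 mm from the pivot.
- nipple_mid (a point): Bystander: spare straight steel pipe piece with a 75 mm flange at each end and no knob, 100 mm tall, standing on end; the point is half-way up.
- small_valve_mid (a point): Bystander: small angle valve, 86 mm tall, 40 mm flange, outlet 45 mm out; the point is half-way up.
- bottle_mid (a point): Bystander: brown glass jar with white lid, 60 mm across, 110 mm tall; the point is half-way up.
- beaker_mid (a point): Bystander: glass beaker, 70 mm across, 90 mm tall; the point is half-way up.
- rack_mid (a point): Bystander: white rack of tubes, 200 x 75 mm, 80 mm tall; the point is 40 mm up.
- tip_box_mid (a point): Bystander: box of pipette tips, 85 x 120 mm, 73 mm tall; the point is half-way up.
Things that resemble listed ones, but are neither listed nor needed, are in the scene too. Leave any orange or pink look-alike of the part that bears valve_mid alone.

How it is judged (in metres and radians):
On the way, in this order (a step that is already met when the one before it is completed fails the run):
1. the valve stands fully home and upright on the port, its outlet towards the pump's inlet pipe (horizontal distance between valve_foot and port_seat below 0.004 m and z of valve_foot in the frame of port_seat between -0.003 and 0.0025 m and angle between valve_foot's own z axis and vertical below 0.06 rad and x of valve_outlet in the frame of port_seat above 0.0655 m), for 0.2 s.
2. both clamp halves are shut around the two flanges, the valve still home (all of step 1 and value of joint each of jaw_a, jaw_b below 0.05 rad), for 0.1 s.
3. the lever is swung shut, its pin behind the other half's lug (all of step 2 and value of joint lever below 0.15 rad), for 0.2 s.
At the end, for the whole second after the job is handed in: The valve's foot is within 4 mm of the port's axis and within 2.5 mm of fully down, upright within 0.06 rad, its outlet within about 20 degrees of the direction of the pump's inlet pipe; both clamp halves are within 0.05 rad of shut and the lever within 0.15 rad of shut; the valve is at rest (all of step 3 and linear speed of valve below 0.02 m/s); the robot touches nothing.
It fails at once if the valve is dropped or rammed onto the pump set (over 150 N) (contact force between valve and pump_set above 150 N).
It fails at once if another loose thing on the bench is shifted more than 30 mm or tipped over (distance of any of nipple_mid, small_valve_mid, bottle_mid, beaker_mid, rack_mid, tip_box_mid from where it was at the start of the episode above 0.03 m or angle between any of nipple_mid, small_valve_mid, bottle_mid, beaker_mid, rack_mid, tip_box_mid's own z axis and vertical above 0.5 rad).
It also fails if it takes over 72 s, if anything falls off the work surface, if the arm or the gripper's body presses on something with over 40 N, if the wrist force passes 120 N, or if a joint passes its speed limit or range.

### The arm

A 6-joint arm with a two-finger parallel gripper is mounted at the origin on the work surface. World frame = base frame: x ahead of the robot, y to its left, z up, the work surface at z = 0. Lengths are in mm, angles in rad, forces in N, time in s.
With the tool pointing down it reaches from about 325 to 850 mm from the base axis. Payload 4.4 kg.
Tool frame: the origin (TCP) lies midway between the tips of the shut fingers; the grasp point (between the pads) lies 19 mm behind it; z points along the fingers, y is the line along which they close (so a half turn about z gives the same grasp; the last joint's range is limited). The gripper opens to 94 mm and grips with 3 to 60 N. Pads are 16 mm wide; open, the fingers measure 119 mm over their backs; the gripper's body (75 mm by 177 mm) begins 78 mm behind the grasp point.
Start: joints at [1.163, 0.207, 1.542, -0, 1.393, -0.15], TCP at [146.608, 555.997, 205.447] pointing down, gripper open.
Joint ranges: [-2.73, 2.73], [-0.86, 2.22], [0.23, 2.46], [-1.11, 4.25], [0.08, 2.63], [-2.82, 2.82]. Speed limits (rad/s): [2.79, 2.79, 3.14, 3.14, 3.14, 3.14].

### API

Orientations are given as [roll, pitch, yaw] about the fixed x, y, z axes, in that order (R = Rz(yaw) Ry(pitch) Rx(roll)).
In Python, from plant import manip, eyes, workorder, boxes_of, place_of gives the robot as it stands.
- The arm moves only by the tool drive_tool, never from a script. Its argument "plan" is text: rows parted by semicolons, each of 4 numbers parted by spaces: the shift along the world's x, y, z in cm, then the turn about the world's z in degrees. A call has 1 to 20 rows; each row is the pose to reach, as a shift and turn from the pose commanded when the call began; what a row does not reach only later rows make up. A row lasts 1/8 s, in which the tool goes at most 62.5 mm and 10.7 degrees, less where a joint would pass 70% of its speed; a pose out of reach is approached as far as the arm can. A call with a gripper value outside its range is refused whole. "fingers" is the opening, from 0 (shut) to 1 (fully open), set as the call begins (left out, the last holds). The fingers move at their own pace and stop on an object; the grip force is fixed at half the most. Time passes only in rows, so rows that repeat a pose let the fingers close. It gives the time, the measured TCP pose, the force, the opening and the grip force at its end, in the units of the state.
- manip.state(): the state, without advancing time (a new reading comes with each control period).
- eyes.get_image(name): name is "scene" or "top"; returns (picture, depth): 384x512x3 uint8, red, green, blue; 384x512 float32, mm along the optical axis (not along the pixel's ray), 0 where there is no reading.
- eyes.camera_model(name): a dict with "mtx" (3x3 intrinsics, pixels), "k1" (the pictures are not rectified: a ray, as slopes to the right and down, at radius r is drawn at 1 + k1 r^2 times it, then the intrinsics apply), "extrinsics" (4x4, takes a point from camera to world coordinates). Camera axes: x right, y up, looking along -z (the intrinsics and any distortion apply to the point x, -y, -z); pixel columns grow to the right and rows downward; lengths in mm; the calibration is good to about 2 mm. A picture is of the moment at which its call begins. camera_model takes no time and is no camera call.
- workorder.finish_job(): hands the job in; it is judged then, once.
Trained networks look in the newest picture that a camera, given by its name, has taken for a name from the list of things; names that differ only in an ending like _2 or _b are one class to them, and where a whole thing is asked for, a point or a joint stands for the part that bears it (a point fixed in the world has none). Each returns a list of dicts, best first, with "confidence" (0 to 1); they miss things now and then, are a little off and sometimes report something else, mostly with a low value. They report only what shows in the picture. A call takes as long as a camera call. They do not tell look-alikes from the thing itself.
- boxes_of(camera, thing): "centre" ([x, y, z] in mm, in world coordinates, good to about 4 mm: the middle of the surface that is visible of it).
- place_of(camera, thing): "centre" ([x, y, z] in mm, in world coordinates, good to about 4 mm: a listed point, or the origin of a listed thing).
The state is a dict: "time_s": time; "qpos": joint angles; "joint_vel": joint speeds; "effort": joint torques, N m; "eef_pos": TCP position; "orientation": TCP orientation; "contact_force": force on the tool from outside, world axes, zero at the start; "torque": the same for the moment, N m; "finger_gap": opening from 0.0 (shut) to 1.0 (fully open); "grip_force": force on a finger pad.
Only numpy, scipy, OpenCV 4.12 (cv2) and the standard library are available. Lean on these libraries where they do the work, as an engineer would, in place of code of your own. Each camera call takes 0.05 s, during which the arm holds its last target. There are 200 camera calls.

## Working session

There is one attempt and no reset: what is moved stays moved. The work goes in short steps, Python scripts to look and compute and a tool call to move; the robot and the scene stay as the last step left them, time stands still between calls to the robot, and variables do not carry over. Pictures are saved under pics/ and viewed, at most 10 in all, crops included, and the job is handed in when it is done.

Besides the shell and the picture viewer there is one more tool, called after ">>>" as name(argument=value, ...) on one line, values as JSON. drive_tool: Moves the arm, as the interface text tells. Its arguments: {"type":"object","properties":{"plan":{"type":"string"},"fingers":{"type":"number"}},"required":["plan"]}

```bash
mkdir -p pics
cat > h.py <<'E'
import numpy as np, cv2
from plant import manip, eyes, workorder, boxes_of, place_of
def cloud(cam):
    pic,d=eyes.get_image(cam); m=eyes.camera_model(cam); K=np.array(m["mtx"],float); k1=m["k1"]
    h,w=d.shape; u,v=np.meshgrid(np.arange(w),np.arange(h))
    p=cv2.undistortPoints(np.stack([u,v],-1).reshape(-1,1,2).astype(np.float64),K,np.array([k1,0,0,0.])).reshape(h,w,2)
    c=np.stack([p[...,0]*d,-p[...,1]*d,-d,np.ones_like(d)],-1)
    W=(c@np.array(m["extrinsics"]).T)[...,:3]; W[d==0]=np.nan
    return pic,d,W
def proj(cam,P):
    m=eyes.camera_model(cam); E=np.linalg.inv(np.array(m["extrinsics"]))
    c=E[:3,:3]@np.array(P,float)+E[:3,3]; x,y=c[0]/-c[2],-c[1]/-c[2]; f=1+m["k1"]*(x*x+y*y)
    K=np.array(m["mtx"]); return np.round([K[0,0]*x*f+K[0,2],K[1,1]*y*f+K[1,2]]).astype(int)
def save(n,pic): cv2.imwrite(f"pics/{n}.png",cv2.cvtColor(pic,cv2.COLOR_RGB2BGR))
E
python3 - <<'E'
from h import *
ps=[]
for c in("scene","top"):
    pic,d,W=cloud(c); np.save(f"pics/{c}0.npy",W); save(c+"0",pic); print(c,np.round(np.array(eyes.camera_model(c)["extrinsics"])[:3],2).tolist())
    for t in "valve_mid valve_knob valve_outlet port_seat pump_inlet hinge_pin jaw_a_lug jaw_b_lug lever_pivot lever_grip nipple_mid small_valve_mid bottle_mid beaker_mid rack_mid tip_box_mid".split():
        print(t,[(np.round(r["centre"]).tolist(),round(r["confidence"],2),proj(c,r["centre"]).tolist()) for r in place_of(c,t)[:4]])
E
```

```text
scene [[0.43, -0.66, 0.61, 1202.6], [0.9, 0.32, -0.29, -287.11], [-0.0, 0.68, 0.74, 969.14]]
valve_mid [([460.0, 334.0, 70.0], 0.7, [322, 168]), ([415.0, 138.0, 71.0], 0.68, [267, 177]), ([277.0, 324.0, 71.0], 0.64, [294, 139])]
valve_knob [([416.0, 139.0, 127.0], 0.87, [268, 165]), ([456.0, 334.0, 129.0], 0.77, [324, 155]), ([283.0, 324.0, 131.0], 0.62, [296, 127])]
valve_outlet [([260.0, 390.0, 71.0], 0.81, [307, 132]), ([364.0, 182.0, 68.0], 0.71, [272, 165]), ([481.0, 268.0, 67.0], 0.66, [310, 178])]
port_seat [([606.0, -15.0, 144.0], 0.85, [251, 218])]
pump_inlet [([756.0, -1.0, 212.0], 0.95, [281, 242]), ([355.0, -36.0, 38.0], 0.31, [215, 188])]
hinge_pin [([668.0, -8.0, 142.0], 0.92, [262, 233])]
jaw_a_lug [([623.0, -130.0, 146.0], 0.95, [215, 236]), ([454.0, 335.0, 130.0], 0.35, [324, 154])]
jaw_b_lug [([590.0, 100.0, 146.0], 0.66, [283, 201])]
lever_pivot [([620.0, -144.0, 163.0], 0.56, [209, 234]), ([639.0, -304.0, 39.0], 0.56, [163, 285])]
lever_grip [([574.0, -216.0, 163.0], 0.76, [179, 230])]
nipple_mid [([452.0, -280.0, 47.0], 0.83, [153, 232])]
small_valve_mid [([640.0
[... 1114 characters left out ...]
], 0.84, [265, 151]), ([607.0, -20.0, 146.0], 0.63, [270, 171])]
jaw_a_lug [([619.0, -134.0, 151.0], 0.64, [309, 166])]
jaw_b_lug [([592.0, 98.0, 141.0], 0.83, [230, 177])]
lever_pivot [([616.0, -145.0, 164.0], 0.71, [313, 165])]
lever_grip [([572.0, -219.0, 162.0], 0.72, [339, 180])]
nipple_mid [([449.0, -280.0, 47.0], 0.75, [353, 226])]
small_valve_mid [([643.0, -297.0, 47.0], 0.55, [355, 165])]
bottle_mid [([616.0, 278.0, 57.0], 0.8, [176, 177]), ([610.0, -18.0, 147.0], 0.43, [269, 170])]
beaker_mid [([593.0, -429.0, 41.0], 0.97, [395, 180])]
rack_mid [([615.0, 447.0, 45.0], 0.87, [126, 179]), ([596.0, -433.0, 45.0], 0.3, [397, 179])]
tip_box_mid [([353.0, -39.0, 38.0], 0.76, [277, 258])]
```

Run:
```python
import cv2,numpy as np
a=cv2.imread("pics/scene0.png")[100:300,90:400]; b=cv2.imread("pics/top0.png")[80:320,110:420]
a=cv2.resize(a,None,fx=2.5,fy=2.5,interpolation=cv2.INTER_CUBIC); b=cv2.resize(b,None,fx=2.4,fy=2.4,interpolation=cv2.INTER_CUBIC)
cv2.imwrite("pics/a.png",a);cv2.imwrite("pics/b.png",b)
```

```text
(no output)
```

View pics/a.png

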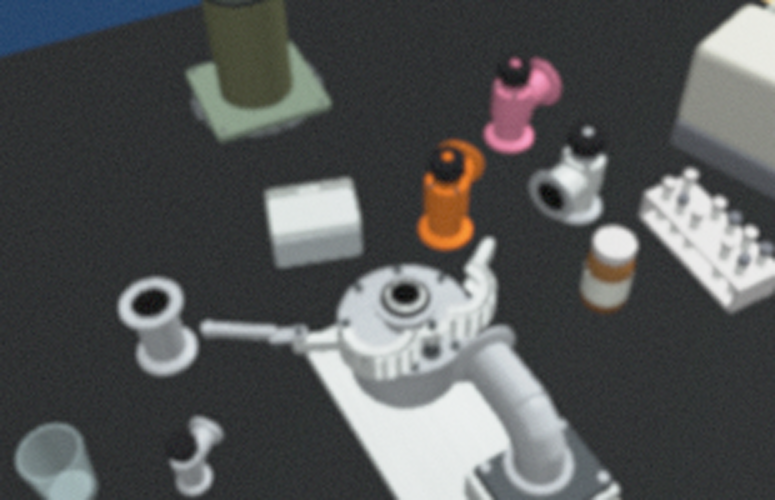

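View pics/b.png

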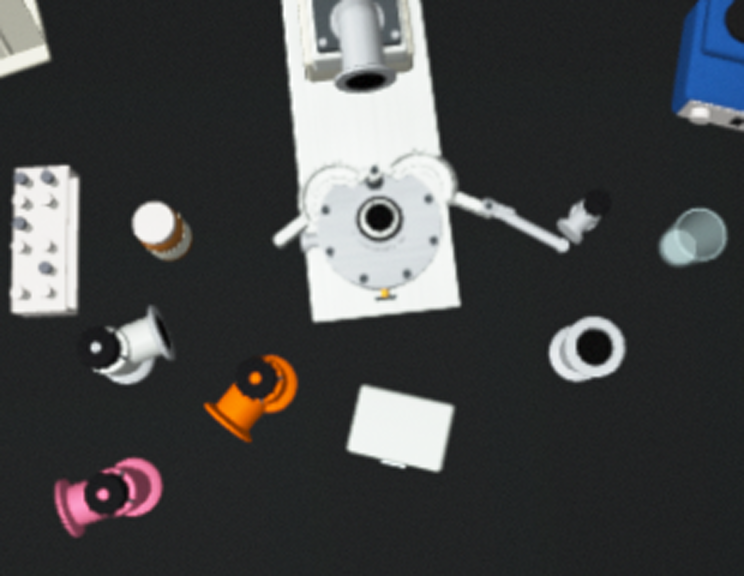

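The scene view shows the silver valve at crop (585,170) between the pink one (512,100), the rack and the jar. Both clamp halves stand wide open around the port (405,293), and the lever points out from half A at (205,328). The top view agrees, so neither half seems to hang in the way. Next I refine the positions with depth.

Run:
```python
from h import *
s=manip.state(); print(s["time_s"],s["eef_pos"],s["orientation"],s["qpos"],s["finger_gap"])
def sel(W,c,r,z0,z1):
    P=W.reshape(-1,3); P=P[np.isfinite(P[:,0])]; return P[(np.hypot(P[:,0]-c[0],P[:,1]-c[1])<r)&(P[:,2]>z0)&(P[:,2]<z1)]
def rep(n,P):
    (x,y),r=cv2.minEnclosingCircle(P[:,:2].astype(np.float32)); print(n,len(P),"mean",np.round(P.mean(0),1),"circ",round(x,1),round(y,1),round(r,1))
for c in("scene","top"):
    W=np.load(f"pics/{c}0.npy"); print(c)
    rep("knob",sel(W,(457,334),35,138,147)); rep("port",sel(W,(607,-17),35,148,156))
    rep("pumpflange z>235",sel(W,(757,-2),45,200,260))
    for n,p in(("A",(621,-132)),("B",(591,99))): rep("lug"+n,sel(W,p,14,145,158))
acc={}
for c in("scene","top"):
  for k in range(4):
    eyes.get_image(c)
    for t in "valve_knob valve_outlet port_seat pump_inlet hinge_pin jaw_a_lug jaw_b_lug lever_pivot lever_grip".split():
        for r in place_of(c,t):
            p=r["centre"]; q={"valve_knob":(457,334),"valve_outlet":(481,268),"port_seat":(607,-17),"pump_inlet":(757,-2),"hinge_pin":(668,-7),"jaw_a_lug":(621,-132),"jaw_b_lug":(591,99),"lever_pivot":(618,-145),"lever_grip":(573,-218)}[t]
            if np.hypot(p[0]-q[0],p[1]-q[1])<20: acc.setdefault((t,c),[]).append(p); break
for k,v in acc.items(): print(k,len(v),np.round(np.mean(v,0),1))
```

```text
1.7 [146.63974265 555.97980399 205.44410621] [-3.14155571e+00  3.04948333e-05  2.88380535e+00] [ 1.16245807e+00  2.06604455e-01  1.54150007e+00 -3.62594625e-05
  1.39352008e+00 -1.50544564e-01] 1.0028918832270468
scene
knob 101 mean [461.1 332.4 140.5] circ 463.7 333.6 25.9
port 115 mean [610.6 -13.1 149.8] circ 610.1 -12.5 22.9
pumpflange z>235 446 mean [775.8  -5.5 234.3] circ 766.6 0.2 37.1
lugA 37 mean [ 625.7 -131.4  151. ] circ 623.4 -131.1 11.9
lugB 28 mean [592.9  99.9 152.3] circ 592.0 99.4 12.1
top
knob 226 mean [457.9 332.3 142.1] circ 457.5 332.3 26.2
port 206 mean [608.1 -14.4 151.3] circ 607.4 -14.7 27.1
pumpflange z>235 398 mean [ 7.698e+02 -1.000e-01  2.330e+02] circ 764.8 -0.3 37.5
lugA 29 mean [ 620.2 -127.6  153.7] circ 619.3 -130.1 12.2
lugB 41 mean [590.3  98.5 154.1] circ 590.8 98.9 13.7
('valve_knob', 'scene') 3 [456.3 333.3 129.7]
('valve_outlet', 'scene') 4 [480.5 266.6  66. ]
('port_seat', 'scene') 4 [608.8 -13.1 144.7]
('pump_inlet', 'scene') 3 [756.6  -1.3 215.5]
('hinge_pin', 'scene') 4 [665.4  -8.2 141.5]
('jaw_a_lug', 'scene') 4 [ 622.5 -128.4  146.1]
('jaw_b_lug', 'scene') 4 [588.2 102.2 146.5]
('lever_pivot', 'scene') 4 [ 617.8 -144.2  160.4]
('lever_grip', 'scene') 4 [ 574.6 -215.1  162.8]
('valve_knob', 'top') 4 [454.  335.4 127.3]
('valve_outlet', 'top') 4 [482.6 268.7  71.8]
('port_seat', 'top') 4 [608.4 -16.4 147.9]
('pump_inlet', 'top') 4 [758.2  -3.  216.6]
('hinge_pin', 'top') 4 [667.   -7.4 139.4]
('jaw_a_lug', 'top') 4 [ 622.  -131.3  146.1]
('jaw_b_lug', 'top') 4 [592.2  99.9 139.7]
('lever_pivot', 'top') 4 [ 616.9 -143.6  163.2]
('lever_grip', 'top') 4 [ 572.4 -217.8  160.8]
```

>>> drive_tool(plan="31.0 -22.3 0 -54.7;31.0 -22.3 0 -54.7;31.0 -22.3 0 -54.7;31.0 -22.3 0 -54.7;31.0 -22.3 0 -54.7;31.0 -22.3 0 -54.7;31.0 -22.3 0 -54.7;31.0 -22.3 0 -54.7;31.0 -22.3 -4 -54.7;31.0 -22.3 -6.5 -54.7;31.0 -22.3 -8.5 -54.7;31.0 -22.3 -9.5 -54.7;31.0 -22.3 -9.5 -54.7", fingers=1)

```text
time_s: 7.32
eef_pos: [455.2, 333.7, 109.9]
orientation: [-3.14, -0.0, 1.931]
contact_force: [-0.6, -0.5, 1.6]
finger_gap: 1.001
grip_force: 0.0
```

>>> drive_tool(plan="0 0 0 0;0 0 0 0;0 0 0 0;0 0 0 0;0 0 0 0;0 0 0 0;0 0 0 0", fingers=0.4)

```text
time_s: 8.2
eef_pos: [456.9, 333.0, 110.6]
orientation: [3.141, 0.0, 1.929]
contact_force: [1.1, -0.6, 0.3]
finger_gap: 0.526
grip_force: 30.0
```

>>> drive_tool(plan="0 0 2 0;0 0 6 0;0 0 12 0;0 0 18 0;3 -5 19 10;6 -10 19 20;8 -15 19 30;10 -20 19 40;12 -25 19 50;13.5 -30 19 60;15.1 -34.8 19 70;15.1 -34.8 19 74.5;15.1 -34.8 19 74.5;15.1 -34.8 19 74.5;15.1 -34.8 19 74.5")

```text
time_s: 10.07
eef_pos: [607.2, -14.1, 299.9]
orientation: [3.141, -0.001, -3.053]
contact_force: [0.1, -0.0, -7.8]
finger_gap: 0.528
grip_force: 30.0
```

Run:
```python
from h import *
s=manip.state(); print(s["time_s"],s["eef_pos"],s["orientation"],s["qpos"],s["finger_gap"],s["contact_force"],s["torque"])
for c in("scene","top"):
    pic,d,W=cloud(c); np.save(f"pics/{c}1.npy",W); save(c+"1",pic)
    for t in "valve_mid valve_foot valve_outlet port_seat pump_inlet hinge_pin jaw_a_lug jaw_b_lug".split():
        print(c,t,[(np.round(r["centre"]).tolist(),round(r["confidence"],2),proj(c,r["centre"]).tolist()) for r in place_of(c,t)[:4] if 540<r["centre"][0]<800])
a=cv2.resize(cv2.imread("pics/scene1.png")[110:290,130:370],None,fx=3,fy=3,interpolation=cv2.INTER_CUBIC);cv2.imwrite("pics/c.png",a)
```

```text
10.075 [607.16666519 -14.10653726 299.89510483] [ 3.14132633e+00 -1.10184240e-03 -3.05308530e+00] [-1.65631773e-01  2.22274470e-01  1.32989146e+00 -1.92492194e-05
  1.59056013e+00 -1.82493568e+00] 0.5283494036356595 [ 0.13312633 -0.04224423 -7.82297015] [ 0.05161803 -0.08581493 -0.0133811 ]
scene valve_mid [([599.0, -16.0, 260.0], 0.8, [249, 189]), ([608.0, -14.0, 146.0], 0.6, [251, 218])]
scene valve_foot [([591.0, -21.0, 190.0], 0.97, [246, 205])]
scene valve_outlet [([665.0, -8.0, 248.0], 0.91, [262, 208]), ([591.0, 99.0, 149.0], 0.42, [283, 200])]
scene port_seat [([605.0, -14.0, 142.0], 0.88, [251, 218])]
scene pump_inlet [([760.0, -1.0, 216.0], 0.95, [282, 242])]
scene hinge_pin [([665.0, -7.0, 141.0], 0.94, [262, 233])]
scene jaw_a_lug []
scene jaw_b_lug [([590.0, 100.0, 146.0], 0.83, [283, 200]), ([757.0, -1.0, 216.0], 0.51, [282, 241])]
top valve_mid [([597.0, -14.0, 258.0], 0.69, [268, 165]), ([603.0, -16.0, 318.0], 0.54, [269, 156])]
top valve_foot [([589.0, -20.0, 188.0], 0.56, [270, 174]), ([592.0, -432.0, 44.0], 0.34, [397, 180])]
top valve_outlet [([665.0, -10.0, 252.0], 0.81, [266, 140]), ([620.0, 277.0, 58.0], 0.55, [176, 176])]
top port_seat [([609.0, -14.0, 147.0], 0.78, [268, 170])]
top pump_inlet [([759.0, -3.0, 220.0], 0.64, [263, 112])]
top hinge_pin [([661.0, -5.0, 139.0], 0.57, [264, 154])]
top jaw_a_lug [([622.0, -133.0, 147.0], 0.68, [308, 165]), ([588.0, -18.0, 190.0], 0.45, [269, 174])]
top jaw_b_lug [([592.0, 102.0, 141.0], 0.39, [229, 177])]
```

View pics/c.png

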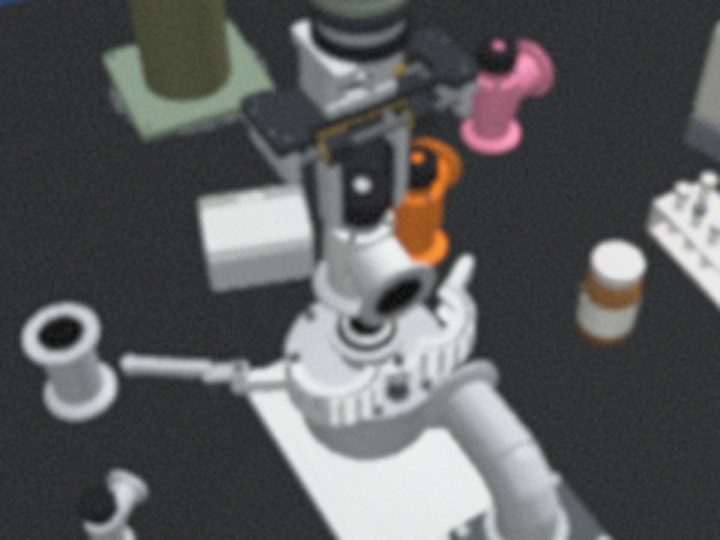

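The view shows the valve over the port (crop 370,265), but it hangs tilted about 0.12 rad in the pads: the foot is 15 mm forward and the outlet droops. I'll set it back down and regrip with the fingers closing along the outlet direction, so the pads carry that moment.

>>> drive_tool(plan="-1.6 4.8 0 -10.5;-3.1 9.8 0 -20.5;-5.1 14.8 0 -30.5;-7 19.8 0 -40.5;-9 24.8 0 -50.5;-12 29.8 0 -60.5;-15.1 34.8 0 -70.5;-15.1 34.8 -2 -74.5;-15.1 34.8 -8 -74.5;-15.1 34.8 -13 -74.5;-15.1 34.8 -16 -74.5;-15.1 34.8 -17.5 -74.5;-15.1 34.8 -18.3 -74.5;-15.1 34.8 -18.7 -74.5;-15.1 34.8 -18.9 -74.5;-15.1 34.8 -18.9 -74.5")

```text
time_s: 12.98
eef_pos: [457.8, 334.0, 116.1]
orientation: [3.139, -0.001, 1.929]
contact_force: [-4.6, -1.5, 7.4]
finger_gap: 0.525
grip_force: 30.0
```

>>> drive_tool(plan="0 0 0 0;0 0 0 0;0 0 0 0;0 0 2 0;0 0 5 -10;0 0 5 -20;0 0 5 -30;0 0 5 -40;0 0 5 -50;0 0 5 -60;0 0 5 -70;0 0 5 -80;0 0 5 -90;0 0 5 -90", fingers=1)

```text
time_s: 14.72
eef_pos: [456.8, 333.1, 161.5]
orientation: [-3.142, -0.0, 0.36]
contact_force: [0.3, 0.2, -0.4]
finger_gap: 1.002
grip_force: 0.0
```

Run:
```python
from h import *
s=manip.state(); print(s["time_s"],s["eef_pos"],s["orientation"],s["qpos"],s["finger_gap"],s["contact_force"])
for c in("scene","top"):
    pic,d,W=cloud(c); save(c+"2",pic)
    for t in "valve_mid valve_knob valve_foot valve_outlet".split():
        print(c,t,[(np.round(r["centre"]).tolist(),round(r["confidence"],2)) for r in place_of(c,t)[:5] if abs(r["centre"][0]-460)<50 and r["centre"][1]>220])
```

```text
14.725 [456.81370708 333.05961606 161.47478274] [-3.14152295e+00 -3.37989295e-04  3.60269974e-01] [4.76895304e-01 2.25389183e-01 1.61306876e+00 3.10036114e-05
 1.30279091e+00 1.68741344e+00] 1.0023358485085374 [ 0.29926577  0.23048516 -0.41618433]
scene valve_mid [([443.0, 372.0, 70.0], 0.81)]
scene valve_knob [([442.0, 372.0, 128.0], 0.87)]
scene valve_foot [([443.0, 368.0, 0.0], 0.75)]
scene valve_outlet [([466.0, 305.0, 66.0], 0.85)]
top valve_mid [([443.0, 373.0, 69.0], 0.97)]
top valve_knob [([439.0, 371.0, 126.0], 0.97)]
top valve_foot [([441.0, 372.0, 2.0], 0.97)]
top valve_outlet [([469.0, 304.0, 70.0], 0.96)]
```

>>> drive_tool(plan="-1.5 3.85 0 0;-1.5 3.85 0 0;-1.5 3.85 -3 0;-1.5 3.85 -4.5 0;-1.5 3.85 -5 0;-1.5 3.85 -5 0")

```text
time_s: 15.98
eef_pos: [441.8, 371.2, 111.4]
orientation: [3.141, 0.0, 0.358]
contact_force: [0.1, 0.8, -0.4]
finger_gap: 1.005
grip_force: 0.0
```

>>> drive_tool(plan="0 0 0 0;0 0 0 0;0 0 0 0;0 0 0 0;0 0 0 0;0 0 0 0;0 0 2 0;0 0 6 0;0 0 12 0;0 0 18 0;0 0 19 0;0 0 19 0", fingers=0.4)

```text
time_s: 17.48
eef_pos: [440.6, 371.0, 298.8]
orientation: [3.141, 0.004, 0.358]
contact_force: [-0.5, 0.1, -7.8]
finger_gap: 0.526
grip_force: 30.0
```

>>> drive_tool(plan="2.5 -5.5 0 10;5 -11 0 20;7.5 -16.5 0 30;10 -22 0 40;12.5 -27.5 0 50;14.5 -33 0 60;16.6 -38.6 0 70;16.6 -38.6 0 74.5;16.6 -38.6 0 74.5;16.6 -38.6 -1 74.5;16.6 -38.6 -1 74.5")

```text
time_s: 18.85
eef_pos: [605.8, -13.0, 288.5]
orientation: [-3.136, -0.002, 1.66]
contact_force: [-0.3, 0.6, -6.5]
finger_gap: 0.529
grip_force: 30.0
```

Run:
```python
from h import *
s=manip.state(); print(s["time_s"],s["eef_pos"],s["orientation"],s["qpos"],s["contact_force"],s["torque"])
acc={}
for k in range(3):
  for c in("scene","top"):
    pic,d,W=cloud(c); save(c+"3",pic); np.save(f"pics/{c}3.npy",W)
    for t in "valve_mid valve_foot valve_outlet port_seat".split():
        for r in place_of(c,t):
            p=r["centre"]
            if abs(p[0]-610)<80 and abs(p[1]+15)<40 and ((p[2]>170) ^ (t=="port_seat")): acc.setdefault((t,c),[]).append(p); break
for k,v in acc.items(): print(k,len(v),np.round(np.mean(v,0),1))
a=cv2.resize(cv2.imread("pics/scene3.png")[130:270,170:340],None,fx=4,fy=4,interpolation=cv2.INTER_CUBIC);cv2.imwrite("pics/d.png",a)
```

```text
18.85 [605.82352207 -12.97627457 288.47925172] [-3.13629040e+00 -1.61703165e-03  1.65968904e+00] [-1.64288442e-01  2.26975857e-01  1.34706582e+00  2.37331035e-04
  1.57308924e+00 -2.53185551e-01] [-0.31193314  0.59464299 -6.46078541] [-0.01423747  0.18530471 -0.01014491]
('valve_mid', 'scene') 3 [608.  -24.6 248.4]
('valve_foot', 'scene') 3 [609.6 -34.4 179.7]
('valve_outlet', 'scene') 3 [676.7 -17.5 245.5]
('port_seat', 'scene') 3 [607.1 -14.3 144.7]
('port_seat', 'top') 3 [609.2 -17.7 147. ]
```

View pics/d.png

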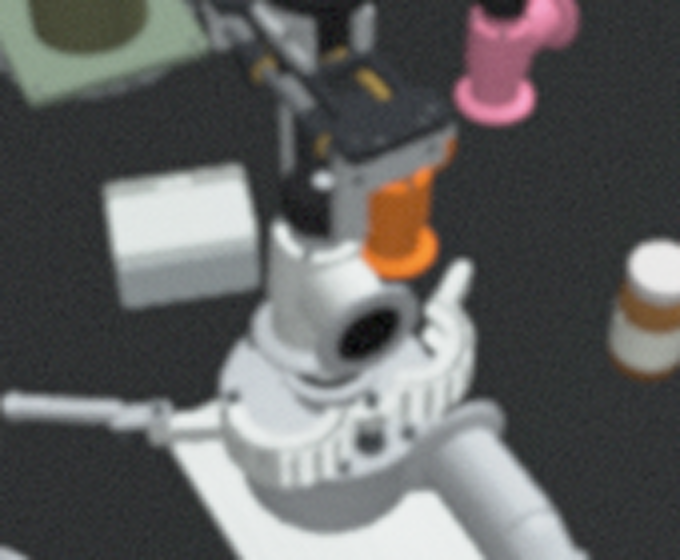

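The valve hangs leaning sideways in this view, with the foot at about crop (330,365), off towards -y. I need to know whether it is swinging or stuck.

Run:
```python
from h import *
for k in range(5):
    eyes.get_image("scene")
    o=[]
    for t in("valve_foot","valve_mid"):
        o+=[np.round(r["centre"]).tolist() for r in place_of("scene",t) if r["centre"][2]>170 and abs(r["centre"][0]-610)<80][:1]
    s=manip.state(); print(round(s["time_s"],2),o,np.round(s["torque"],3),np.round(s["contact_force"],1),np.round(s["eef_pos"],1))
```

```text
20.5 [[610.0, -35.0, 179.0], [609.0, -23.0, 249.0]] [-0.029  0.112  0.049] [-0.2 -0.  -8.2] [607.6 -14.5 291.4]
20.65 [[608.0, -38.0, 182.0], [609.0, -25.0, 249.0]] [ 0.006  0.083 -0.008] [-0.6 -0.3 -7.7] [607.6 -14.5 291.5]
20.8 [[611.0, -33.0, 178.0], [608.0, -25.0, 249.0]] [-0.055  0.055  0.005] [ 1.   0.7 -6.9] [607.6 -14.5 291.5]
20.95 [[613.0, -35.0, 182.0], [611.0, -28.0, 249.0]] [ 0.054  0.1   -0.006] [-0.1 -0.2 -7.5] [607.6 -14.5 291.5]
21.1 [[609.0, -33.0, 181.0], [606.0, -24.0, 251.0]] [0.037 0.119 0.038] [-0.2  0.5 -7.4] [607.6 -14.5 291.4]
```

>>> drive_tool(plan="-2 -1.5 0 0;-6 -4.5 0 0;-10 -8 0 0;-13.5 -11 -1 0;-15.3 -12.2 -4 0;-15.7 -12.5 -8 0;-15.7 -12.5 -12 0;-15.7 -12.5 -15 0;-15.7 -12.5 -16.5 0;-15.7 -12.5 -17 0;-15.7 -12.5 -17.5 0;-15.7 -12.5 -18 0;-15.7 -12.5 -18.4 0;-15.7 -12.5 -18.4 0;-15.7 -12.5 -18.4 0")

```text
time_s: 22.98
eef_pos: [455.3, -144.1, 114.0]
orientation: [3.133, 0.011, 1.659]
contact_force: [-4.1, -4.8, 12.3]
finger_gap: 0.526
grip_force: 30.0
```

Run:
```python
from h import *
for c in("scene","top"):
    eyes.get_image(c)
    for t in("valve_foot","valve_mid","valve_knob","valve_outlet"):
        print(c,t,[np.round(r["centre"]).tolist() for r in place_of(c,t) if abs(r["centre"][0]-480)<60 and -240<r["centre"][1]<-60][:1])
s=manip.state(); print(round(s["time_s"],2),np.round(s["torque"],3),np.round(s["contact_force"],1),np.round(s["eef_pos"],1))
```

```text
scene valve_foot [[456.0, -159.0, 4.0]]
scene valve_mid [[456.0, -152.0, 73.0]]
scene valve_knob [[455.0, -147.0, 131.0]]
scene valve_outlet [[525.0, -147.0, 69.0]]
top valve_foot [[459.0, -156.0, 4.0]]
top valve_mid [[455.0, -151.0, 70.0]]
top valve_knob [[453.0, -150.0, 129.0]]
top valve_outlet []
23.48 [-0.815  1.131 -0.021] [-3.2 -4.  12.9] [ 455.3 -144.1  114. ]
```

>>> drive_tool(plan="0 0 0.5 0;0 0 0.5 0;0 0 0.5 0;0 0 0.5 0;0 0 0.5 0", fingers=0.8)

```text
time_s: 24.1
eef_pos: [450.3, -139.3, 112.0]
orientation: [-3.141, -0.0, 1.659]
contact_force: [-0.1, -0.1, 0.1]
finger_gap: 0.8
grip_force: 0.0
```

Run:
```python
from h import *
for k in range(2):
  for c in("scene","top"):
    eyes.get_image(c)
    for t in("valve_foot","valve_knob","valve_outlet"):
        print(c,t,[np.round(r["centre"]).tolist() for r in place_of(c,t) if abs(r["centre"][0]-480)<60 and -240<r["centre"][1]<-60][:1])
s=manip.state(); print(round(s["time_s"],2),np.round(s["contact_force"],1),np.round(s["eef_pos"],1))
```

```text
scene valve_foot [[455.0, -161.0, 0.0]]
scene valve_knob [[454.0, -157.0, 134.0]]
scene valve_outlet [[526.0, -150.0, 67.0]]
top valve_foot [[454.0, -157.0, -2.0]]
top valve_knob [[452.0, -152.0, 125.0]]
top valve_outlet []
scene valve_foot [[453.0, -159.0, 3.0]]
scene valve_knob [[454.0, -156.0, 131.0]]
scene valve_outlet [[524.0, -148.0, 65.0]]
top valve_foot [[458.0, -159.0, 1.0]]
top valve_knob [[451.0, -156.0, 129.0]]
top valve_outlet []
24.9 [-0.4  0.2 -0.3] [ 450.6 -139.5  112.5]
```

>>> drive_tool(plan="0.2 -1 0 0;0.35 -1.75 0 0;0.35 -1.75 0 0;0.35 -1.75 0 0")

```text
time_s: 25.4
eef_pos: [454.0, -157.1, 112.4]
orientation: [-3.141, -0.0, 1.658]
contact_force: [-0.3, -0.1, -0.2]
finger_gap: 0.8
grip_force: 0.0
```

>>> drive_tool(plan="0 0 0 0;0 0 0 0;0 0 0 0;0 0 0 0;0 0 0 0;0 0 1 0;0 0 3.5 0;0 0 7.5 0;0 0 12 0;0 0 16 0;0 0 18 0;0 0 18.4 0;0 0 18.4 0", fingers=0.4)

```text
time_s: 27.02
eef_pos: [453.0, -156.5, 294.8]
orientation: [-3.139, -0.002, 1.658]
contact_force: [-1.0, 0.8, -8.0]
finger_gap: 0.53
grip_force: 30.0
```

>>> drive_tool(plan="0.05 0.05 0 0;0.4 0.35 0 0;1.1 1.05 0 0;2.3 2.1 0 0;3.8 3.5 0 0;5.7 5.2 0 0;7.7 7.1 0 0;9.7 9.0 0 0;11.6 10.7 0 0;13.1 12.1 0 0;14.3 13.2 0 -0.3;15.0 13.85 0 -0.6;15.35 14.15 0 -1;15.4 14.2 0 -1;15.4 14.2 0 -1")

```text
time_s: 28.9
eef_pos: [607.8, -15.5, 296.6]
orientation: [-3.141, 0.0, 1.64]
contact_force: [0.4, 0.6, -7.8]
finger_gap: 0.53
grip_force: 30.0
```

Run:
```python
from h import *
acc={}
for k in range(5):
  for c in("scene","top"):
    pic,d,W=cloud(c); save(c+"4",pic); np.save(f"pics/{c}4.npy",W)
    for t in "valve_mid valve_foot valve_outlet port_seat".split():
        for r in place_of(c,t):
            p=r["centre"]
            if abs(p[0]-610)<80 and abs(p[1]+15)<40 and ((p[2]>170) ^ (t=="port_seat")): acc.setdefault((t,c),[]).append(p); break
for k,v in acc.items(): print(k,len(v),np.round(np.mean(v,0),1))
s=manip.state(); print(round(s["time_s"],2),np.round(s["contact_force"],1),np.round(s["eef_pos"],1),np.round(s["orientation"],3))
```

```text
('valve_mid', 'scene') 5 [607.9 -15.3 253.8]
('valve_foot', 'scene') 5 [609.2 -17.9 186.3]
('valve_outlet', 'scene') 5 [676.8  -8.3 251.5]
('port_seat', 'scene') 4 [606.8 -13.8 144.4]
('port_seat', 'top') 4 [609.2 -18.5 145.5]
('valve_mid', 'top') 3 [609.4 -13.5 252.4]
('valve_foot', 'top') 4 [609.9 -15.9 183.9]
31.4 [-0.2  0.1 -7.2] [608.1 -15.  296.4] [ 3.142 -0.     1.641]
```

>>> drive_tool(plan="0 0.05 -0.5 0;-0.1 0.15 -1.5 0;-0.1 0.15 -2.5 0;-0.1 0.15 -3.0 0;-0.1 0.15 -3.2 0;-0.1 0.15 -3.4 0;-0.1 0.15 -3.6 0;-0.1 0.15 -3.7 0;-0.1 0.15 -3.7 0")

```text
time_s: 32.52
eef_pos: [607.1, -13.5, 259.5]
orientation: [3.142, -0.0, 1.641]
contact_force: [1.3, 0.4, -7.1]
finger_gap: 0.525
grip_force: 30.0
```

>>> drive_tool(plan="0 0 -0.1 0;0 0 -0.2 0;0 0 -0.3 0;0 0 -0.35 0;0 0 -0.35 0")

```text
time_s: 33.15
eef_pos: [607.5, -13.5, 258.5]
orientation: [3.139, 0.001, 1.641]
contact_force: [-3.2, -0.1, 6.2]
finger_gap: 0.532
grip_force: 30.0
```

>>> drive_tool(plan="0 0 0.15 0;0 0 0.15 0;0 0 0.15 0;0 0 0.15 0;0 0 2 0;0 0 5 0;0 0 6 0", fingers=1)

```text
time_s: 34.02
eef_pos: [608.6, -13.7, 319.7]
orientation: [3.136, 0.001, 1.641]
contact_force: [0.2, 0.7, 0.6]
finger_gap: 0.997
grip_force: 0.0
```

```bash
cat > jaw.py <<'E'
import numpy as np
H=np.array([666,-8.5]); psi=5.2
def pt(side,ang,X,c):
    s=1 if side=="A" else -1
    u=np.radians(psi+180+s*ang); v=u+s*np.pi/2
    return H+X*np.array([np.cos(u),np.sin(u)])+c*np.array([np.cos(v),np.sin(v)]), psi+s*ang
def rows(side,lst,p0,yaw0):
    out=[]
    for a,X,c,z in lst:
        p,y=pt(side,a,X,c); out.append("%.1f %.1f %.1f %.0f"%(*((p-p0[:2])/10),(z-p0[2])/10,y-yaw0))
    return ";".join(out)
E
python3 - <<'E'
from h import *
from jaw import *
for c in("scene","top"):
    pic,d,W=cloud(c); save(c+"5",pic)
    for t in "valve_mid valve_foot valve_outlet valve_knob jaw_a_lug jaw_b_lug lever_grip".split():
        print(c,t,[np.round(r["centre"]).tolist() for r in place_of(c,t) if 540<r["centre"][0]<720 and abs(r["centre"][1])<240][:2])
s=manip.state(); p=np.array(s["eef_pos"]);y=np.degrees(s["orientation"][2]); print(s["time_s"],p,y)
print(rows("A",[(61.5,133,45,p[2]),(61.5,133,45,143),(61.5,133,30,143)]+[(a,133,26,143) for a in np.arange(56,0,-5)]+[(0,133,26,143),(0,133,23.5,143)],p,y))
E
```

```text
scene valve_mid [[605.0, -16.0, 217.0]]
scene valve_foot [[609.0, -17.0, 146.0]]
scene valve_outlet [[678.0, -8.0, 212.0]]
scene valve_knob [[606.0, -12.0, 277.0]]
scene jaw_a_lug [[624.0, -129.0, 143.0]]
scene jaw_b_lug [[680.0, -9.0, 212.0], [591.0, 100.0, 150.0]]
scene lever_grip [[575.0, -216.0, 163.0], [679.0, -6.0, 212.0]]
top valve_mid []
top valve_foot [[607.0, -15.0, 144.0]]
top valve_outlet []
top valve_knob [[614.0, -142.0, 164.0]]
top jaw_a_lug [[619.0, -132.0, 143.0]]
top jaw_b_lug [[592.0, 101.0, 143.0]]
top lever_grip [[573.0, -220.0, 160.0]]
34.825 [607.08991676 -13.49668408 315.89051046] 94.02675688563734
4.8 -13.5 0.0 -27;4.8 -13.5 -17.3 -27;3.4 -12.9 -17.3 -27;1.8 -12.4 -17.3 -33;0.7 -12.0 -17.3 -38;-0.4 -11.5 -17.3 -43;-1.4 -10.9 -17.3 -48;-2.4 -10.2 -17.3 -53;-3.3 -9.5 -17.3 -58;-4.1 -8.6 -17.3 -63;-4.9 -7.7 -17.3 -68;-5.6 -6.7 -17.3 -73;-6.2 -5.7 -17.3 -78;-6.7 -4.6 -17.3 -83;-7.1 -3.5 -17.3 -88;-7.1 -3.3 -17.3 -89;-7.1 -3.0 -17.3 -89
```

>>> drive_tool(plan="2 -6 0 -10;4 -11 0 -20;4.8 -13.5 -2 -27;4.8 -13.5 -8 -27;4.8 -13.5 -13 -27;4.8 -13.5 -16.5 -27;4.8 -13.5 -17.3 -27;4.8 -13.5 -17.3 -27", fingers=0)

```text
time_s: 35.83
eef_pos: [655.3, -148.5, 143.3]
orientation: [3.142, -0.0, 1.17]
contact_force: [0.5, -0.1, 1.2]
finger_gap: 0.183
grip_force: 0.0
```

>>> drive_tool(plan="-1.2 0.5 0 0;-1.8 0.7 0 0;-3.0 1.1 0 -6;-4.1 1.5 0 -11;-5.2 2.0 0 -16;-6.2 2.6 0 -21;-7.2 3.3 0 -26;-8.1 4.0 0 -31;-8.9 4.9 0 -36;-9.7 5.8 0 -41;-10.4 6.8 0 -46;-11.0 7.8 0 -51;-11.5 8.9 0 -56;-11.9 10.0 0 -61;-11.9 10.2 0 -62;-11.9 10.5 0 -62;-11.9 10.5 0 -62")

```text
time_s: 37.95
eef_pos: [536.6, -46.9, 144.4]
orientation: [3.135, -0.001, 0.089]
contact_force: [-2.1, -8.7, 1.8]
finger_gap: 0.006
grip_force: 4.0
```

Run:
```python
from h import *
from jaw import *
for c in("scene","top"):
    pic,d,W=cloud(c); save(c+"6",pic)
    for t in "valve_foot jaw_a_lug jaw_b_lug lever_pivot lever_grip".split():
        print(c,t,[np.round(r["centre"]).tolist() for r in place_of(c,t) if 300<r["centre"][0]<720 and abs(r["centre"][1])<240][:2])
s=manip.state(); p=np.array(s["eef_pos"]);y=np.degrees(s["orientation"][2]); print(s["time_s"],p,y,s["contact_force"],s["finger_gap"])
a=cv2.resize(cv2.imread("pics/scene6.png")[130:270,130:300],None,fx=4,fy=4,interpolation=cv2.INTER_CUBIC);cv2.imwrite("pics/e.png",a)
```

```text
scene valve_foot [[419.0, 138.0, -1.0], [606.0, -18.0, 146.0]]
scene jaw_a_lug [[537.0, -26.0, 145.0]]
scene jaw_b_lug [[589.0, 101.0, 147.0], [678.0, -4.0, 216.0]]
scene lever_pivot []
scene lever_grip [[607.0, -14.0, 144.0]]
top valve_foot [[414.0, 135.0, 3.0]]
top jaw_a_lug [[534.0, -27.0, 146.0], [665.0, -8.0, 142.0]]
top jaw_b_lug [[591.0, 97.0, 140.0]]
top lever_pivot [[522.0, -26.0, 164.0]]
top lever_grip [[437.0, -37.0, 160.0], [605.0, -14.0, 273.0]]
38.55 [536.57899595 -46.91734712 144.33422158] 5.07774583898977 [-1.34626578 -7.09700257  2.46347291] 0.006471294928750254
```

View pics/e.png

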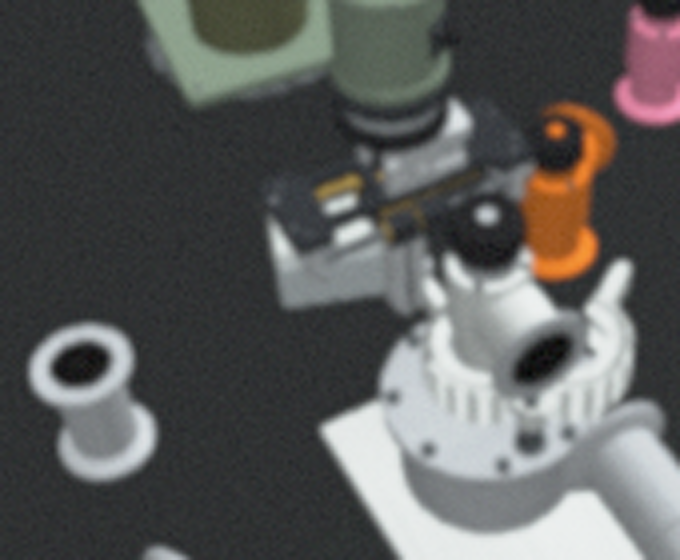

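Half A is shut: its lug is at (536,-27), hidden behind the hand near crop (430,290). Half B is still open, with its lug at crop (620,270). The valve stands upright.

Run:
```python
from jaw import *
p=np.array([536.1,-43.5,142.9]);y=5.1
print(rows("B",[(57,133,45,205),(57,133,45,143)],p,y))
p,_=pt("B",57,133,45);p=np.array([*p,143]);y=5.2-57
print(rows("B",[(57,133,33,143),(57,133,27,143)]+[(a,133,26,143) for a in np.arange(52,0,-5)]+[(0,133,26,143),(0,133,23,143)],p,y))
```

```text
8.3 16.7 6.2 -57;8.3 16.7 0.0 -57
-0.9 -0.7 0.0 0;-1.4 -1.1 0.0 0;-2.5 -1.8 0.0 5;-3.5 -2.4 0.0 10;-4.4 -3.2 0.0 15;-5.2 -4.0 0.0 20;-6.0 -4.9 0.0 25;-6.7 -5.9 0.0 30;-7.3 -6.9 0.0 35;-7.8 -8.0 0.0 40;-8.2 -9.1 0.0 45;-8.5 -10.2 0.0 50;-8.7 -11.4 0.0 55;-8.8 -11.9 0.0 57;-8.8 -12.1 0.0 57
```

>>> drive_tool(plan="0 -1 0 0;0 -1 5 0;-1.5 0 6.4 0;-1.5 5 6.4 -10;-1.5 10 6.4 -20;2 14 6.4 -30;5 17.5 6.4 -40;8.3 18 6.4 -50;8.3 17.5 5 -57;8.3 16.7 1 -57;8.3 16.7 0 -57;8.3 16.7 0 -57")

```text
time_s: 40.05
eef_pos: [618.5, 123.6, 142.3]
orientation: [3.14, 0.002, -0.907]
contact_force: [-0.8, 0.3, 0.4]
finger_gap: 0.006
grip_force: 0.0
```

>>> drive_tool(plan="-0.9 -0.7 0 0;-1.4 -1.1 0 0;-2.5 -1.8 0 5;-3.5 -2.4 0 10;-4.4 -3.2 0 15;-5.2 -4.0 0 20;-6.0 -4.9 0 25;-6.7 -5.9 0 30;-7.3 -6.9 0 35;-7.8 -8.0 0 40;-8.2 -9.1 0 45;-8.5 -10.2 0 50;-8.7 -11.4 0 55;-8.8 -11.9 0 57;-8.8 -12.2 0 57;-8.8 -12.3 0 57")

```text
time_s: 42.05
eef_pos: [531.6, 5.5, 144.3]
orientation: [-3.131, -0.004, 0.087]
contact_force: [0.9, 13.7, 1.3]
finger_gap: 0.001
grip_force: 7.0
```

Run:
```python
from h import *
for c in("scene","top"):
    pic,d,W=cloud(c); save(c+"7",pic)
    for t in "valve_foot jaw_a_lug jaw_b_lug lever_pivot lever_grip".split():
        print(c,t,[np.round(r["centre"]).tolist() for r in place_of(c,t) if 300<r["centre"][0]<720 and abs(r["centre"][1])<240][:2])
s=manip.state(); p=np.array(s["eef_pos"]);y=np.degrees(s["orientation"][2]); print(s["time_s"],p,y,s["contact_force"],s["finger_gap"])
```

```text
scene valve_foot [[612.0, -17.0, 146.0], [417.0, 140.0, -0.0]]
scene jaw_a_lug [[540.0, -26.0, 147.0]]
scene jaw_b_lug []
scene lever_pivot [[526.0, -31.0, 160.0]]
scene lever_grip []
top valve_foot []
top jaw_a_lug [[535.0, -29.0, 147.0]]
top jaw_b_lug []
top lever_pivot [[526.0, -28.0, 160.0]]
top lever_grip [[434.0, -37.0, 163.0]]
42.65 [531.58542753   5.57602891 144.27819203] 5.039397122609924 [-1.30913187e-03  1.24821695e+01  2.34746102e+00] 0.0056733726827593815
```

>>> drive_tool(plan="0 1.2 0 0;0 2 4 0;-4 2 6 0;-9.3 -2 6 0;-9.3 -7 6 0;-9.3 -8.0 3 0;-9.3 -8.0 0.5 0;-9.3 -8.0 0.5 0")

```text
time_s: 43.65
eef_pos: [436.3, -79.3, 146.7]
orientation: [-3.14, 0.003, 0.087]
contact_force: [0.6, 0.4, -0.3]
finger_gap: 0.007
grip_force: 0.0
```

Run:
```python
import numpy as np
from h import *
for c in("scene","top"):
    eyes.get_image(c)
    for t in "valve_foot jaw_a_lug jaw_b_lug lever_pivot lever_grip".split():
        print(c,t,[np.round(r["centre"]).tolist() for r in place_of(c,t) if 400<r["centre"][0]<720 and abs(r["centre"][1])<240][:2])
s=manip.state(); print(s["time_s"],s["eef_pos"],s["contact_force"])
P=np.array([522.3,-29.6]); p0=np.array([438.1,-79.5])
out=[]
for phi in [185.1-7*k for k in range(15)]+[82,80]:
    e=np.array([np.cos(np.radians(phi)),np.sin(np.radians(phi))]); n=np.array([-e[1],e[0]])
    yw=np.radians(5.2); h=8*abs(n@[np.cos(yw),np.sin(yw)])+12.5*abs(n@[-np.sin(yw),np.cos(yw)])
    out.append("%.1f %.1f 0 0"%tuple((P+85*e+(6+h)*n-p0)/10))
print(";".join(out))
```

```text
scene valve_foot [[419.0, 140.0, -1.0], [609.0, -13.0, 147.0]]
scene jaw_a_lug [[538.0, -26.0, 146.0]]
scene jaw_b_lug [[665.0, -8.0, 140.0]]
scene lever_pivot [[525.0, -28.0, 161.0]]
scene lever_grip [[437.0, -35.0, 163.0]]
top valve_foot [[606.0, -14.0, 147.0], [414.0, 138.0, 3.0]]
top jaw_a_lug [[538.0, -31.0, 148.0]]
top jaw_b_lug [[538.0, -11.0, 140.0]]
top lever_pivot [[524.0, -28.0, 165.0]]
top lever_grip []
44.25 [438.23324655 -79.45671022 148.13676975] [0.75031487 0.26417486 0.89316436]
0.1 2.4 0 0;-0.1 3.3 0 0;-0.3 4.3 0 0;-0.3 5.3 0 0;-0.2 6.4 0 0;0.0 7.4 0 0;0.4 8.4 0 0;0.9 9.4 0 0;1.5 10.3 0 0;2.3 11.2 0 0;3.2 11.9 0 0;4.2 12.6 0 0;5.3 13.0 0 0;6.4 13.4 0 0;7.3 13.6 0 0;8.0 13.6 0 0;8.2 13.7 0 0
```

>>> drive_tool(plan="0.1 2.4 0 0;-0.1 3.3 0 0;-0.3 4.3 0 0;-0.3 5.3 0 0;-0.2 6.4 0 0;0 7.4 0 0;0.4 8.4 0 0;0.9 9.4 0 0;1.5 10.3 0 0;2.3 11.2 0 0;3.2 11.9 0 0;4.2 12.6 0 0;5.3 13.0 0 0;6.4 13.4 0 0;7.3 13.6 0 0;7.8 13.6 0 0;8.1 13.6 0 0;8.1 13.6 0 0")

```text
time_s: 46.5
eef_pos: [510.0, 56.4, 146.9]
orientation: [-3.14, 0.022, 0.088]
contact_force: [-23.6, -1.2, 15.6]
finger_gap: 0.004
grip_force: 11.7
```

Run:
```python
from h import *
for c in("scene","top"):
    pic,d,W=cloud(c); save(c+"8",pic)
    for t in "valve_foot valve_outlet jaw_a_lug jaw_b_lug lever_pivot lever_grip".split():
        print(c,t,[np.round(r["centre"]).tolist() for r in place_of(c,t) if 440<r["centre"][0]<720 and abs(r["centre"][1])<240][:2])
s=manip.state(); print(s["time_s"],s["eef_pos"],s["contact_force"])
```

```text
scene valve_foot [[607.0, -18.0, 148.0]]
scene valve_outlet [[677.0, -9.0, 215.0]]
scene jaw_a_lug [[537.0, -25.0, 145.0]]
scene jaw_b_lug []
scene lever_pivot [[522.0, -30.0, 159.0]]
scene lever_grip [[528.0, 58.0, 162.0]]
top valve_foot [[610.0, -15.0, 147.0]]
top valve_outlet [[679.0, -6.0, 216.0]]
top jaw_a_lug []
top jaw_b_lug []
top lever_pivot []
top lever_grip []
47.2 [509.99158325  56.37298687 146.8992803 ] [-23.40082199  -1.06889666  15.90513962]
```

>>> drive_tool(plan="-0.6 0 0 0;-2 0 0 0;-4 0 0 0;-6 2 5 0;-8 5 10 0;-8 10 14 0;-8 16 16 0;-8 22 16 0;-8 22 16 0")

```text
time_s: 48.32
eef_pos: [438.6, 280.5, 308.3]
orientation: [-3.14, -0.001, 0.094]
contact_force: [0.6, -0.4, -0.2]
finger_gap: 0.003
grip_force: 0.0
```

Run:
```python
from h import *
acc={}
for k in range(3):
  for c in("scene","top"):
    pic,d,W=cloud(c); save(c+"9",pic)
    for t in "valve_foot valve_outlet valve_mid jaw_a_lug jaw_b_lug lever_pivot lever_grip".split():
        for r in place_of(c,t):
            p=r["centre"]
            if 490<p[0]<720 and abs(p[1])<120: acc.setdefault((t,c),[]).append(p); break
for k,v in acc.items(): print(k,len(v),np.round(np.mean(v,0),1))
s=manip.state(); print(s["time_s"],s["eef_pos"],s["contact_force"])
a=cv2.resize(cv2.imread("pics/scene9.png")[140:260,190:300],None,fx=3.5,fy=4,interpolation=cv2.INTER_CUBIC);b=cv2.resize(cv2.imread("pics/top9.png")[130:220,215:315],None,fx=4,fy=4*120/90,interpolation=cv2.INTER_CUBIC)
cv2.imwrite("pics/f.png",np.hstack([a,b]))
```

```text
('valve_foot', 'scene') 3 [607.4 -15.8 147.6]
('valve_outlet', 'scene') 3 [675.2  -7.2 213.9]
('valve_mid', 'scene') 3 [609.9 -13.7 215.3]
('jaw_a_lug', 'scene') 3 [539.3 -27.4 146.4]
('lever_pivot', 'scene') 3 [524.6 -28.4 161.4]
('valve_foot', 'top') 3 [608.8 -15.7 145.6]
('valve_outlet', 'top') 3 [678.2  -6.  216.4]
('valve_mid', 'top') 2 [607.8 -10.5 214.4]
('jaw_a_lug', 'top') 3 [5.343e+02 3.000e-01 1.519e+02]
('lever_pivot', 'top') 3 [521.  -30.6 163.7]
('lever_grip', 'top') 3 [524.6  54.5 160.4]
('lever_grip', 'scene') 2 [529.   60.  164.4]
('jaw_b_lug', 'top') 2 [572.9 -12.1 177.3]
('jaw_b_lug', 'scene') 1 [677.2  -8.3 210. ]
50.725 [439.11611772 276.48990338 307.94498892] [ 0.52553632 -0.07200888 -0.32581546]
```

View pics/f.png

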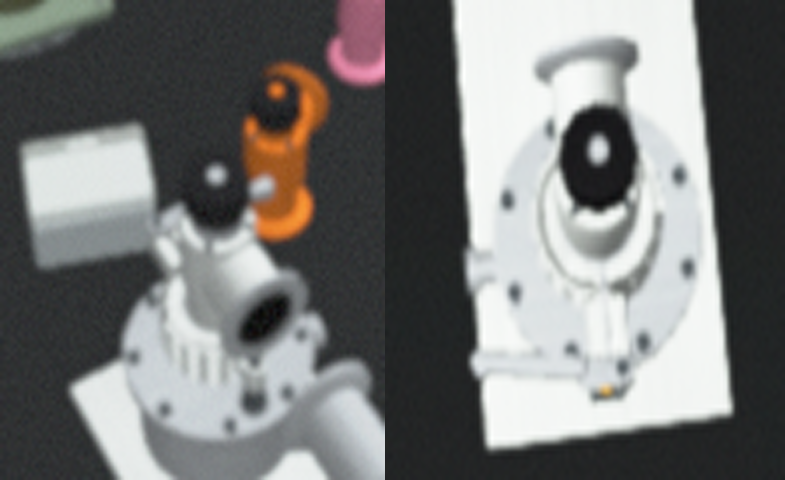

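Left: the valve stands upright on the port with the clamp shut. Right, from the top: the lever bar runs from (605,368) to (475,360) along half B's side, with the lugs together at (605,330). I'll measure the lever angle from depth before handing in.

Run:
```python
from h import *
for c in("top","scene"):
  B=[];
  for k in range(3):
    pic,d,W=cloud(c); P=W.reshape(-1,3); P=P[np.isfinite(P[:,0])]; B.append(P)
  P=np.vstack(B)
  m=(P[:,2]>157)&(P[:,2]<175)&(P[:,0]>500)&(P[:,0]<550)&(P[:,1]>-5)&(P[:,1]<85)
  q=P[m][:,:2].astype(np.float32); vx,vy,x0,y0=cv2.fitLine(q,cv2.DIST_HUBER,0,.01,.01).ravel()
  print(c,len(q),"bar deg",np.degrees(np.arctan2(vy,vx))%180,x0,y0)
  # base plate edges: low points in front of/along plate
  pl=P[(P[:,2]>4)&(P[:,2]<30)&(P[:,0]>515)&(P[:,0]<900)&(abs(P[:,1])<160)]; print(len(pl),np.median(pl[:,2]) if len(pl) else 0)
  for sgn in(1,-1):
    e=[]
    for x in range(520,760,10):
      s=pl[abs(pl[:,0]-x)<5]
      if len(s)>20: e.append((x,np.percentile(s[:,1],98 if sgn>0 else 2)))
    if len(e)>5:
      vx,vy,_,_=cv2.fitLine(np.array(e,np.float32),cv2.DIST_HUBER,0,.01,.01).ravel(); print("edge",sgn,np.degrees(np.arctan2(vy,vx)),len(e))
```

```text
top 385 bar deg 85.869865 525.45184 34.65185
10523 10.138461026810319
edge 1 -11.688026 24
edge -1 7.7267494 24
scene 97 bar deg 78.99124 530.5299 59.839108
9043 9.420797427756952
edge 1 37.801514 24
edge -1 5.6385827 24
```

```bash
python3 -c "
from plant import workorder
print(workorder.finish_job())"
```

```text
the job is handed in; nothing more can be done
None
```

The job is handed in, though the verdict was not shown: by camera and depth readings the valve is home and upright with its outlet towards the pump pipe, the clamp halves are shut, and the lever is within about 0.05 rad of shut. I set the valve down on the bench twice to regrip it because it hung tilted, and did not re-measure the bystanders at the end.

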